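# Feed a module carrier past a sprung chute gate

## Robot

A 6-joint arm with a two-finger parallel gripper is mounted at the origin on the work surface. World frame = base frame: x ahead of the robot, y to its left, z up, the work surface at z = 0. Lengths are in m, angles in rad, forces in N, time in s.
With the tool pointing down it reaches from about 0.25 to 0.725 m from the base axis. Payload 4 kg.
Tool frame: the origin (TCP) lies at the very end of the fingers, on their centre line; the grasp point (between the pads) lies 19 mm behind it; y points along the fingers, z is the direction in which the jaws open and shut, and the axes are right-handed (so a half turn about y gives the same grasp; the last joint's range is limited). The gripper opens to 85 mm and grips with 20 to 120 N. Pads are 22 mm wide; open, the fingers measure 114 mm over their backs; the gripper's body (76 mm by 85 mm) begins 54 mm behind the grasp point. The pads swing forward as they close: fully open they stand 13 mm farther back than shut.
Start: joints at [1.106, 0.241, 0.005, 1.335, 0, 1.571], TCP at [0.224, 0.447, 0.203] pointing down, gripper open.
Joint ranges: [-2.72, 2.72], [-1.05, 1.87], [-1.09, 1.28], [-1.99, 2.15], [-1.42, 1.44], [-3.14, 3.14]. Speed limits (rad/s): [2.79, 2.79, 3.14, 3.14, 3.14, 3.14].

## Interface

Orientations are given as a unit quaternion [x, y, z, w].
In Python, from workcell import bot gives the robot as it stands. The module is installed in compiled form; this text tells all that it offers.
- The arm moves only by the tool move_arm, never from a script. Its argument "increments" is a list of rows, each an object with "grip": the closure, from 0 (fully open) to 1 (shut); "linear": the shift along the tool's x, y, z scaled (see below), a list of three; "twist": the turn about the tool's y scaled (see below). A call has exactly 5 rows; each row shifts and turns the pose as measured when the row begins, along the tool's axes as they then stand; what a row does not reach is not made up. The controller multiplies each number of a shift by 0.2 m and each number of a turn by 2 rad. A row lasts 1/10 s, in which the tool goes at most 50 mm and 8.59 degrees, less where a joint would pass 70% of its speed; a pose out of reach is approached as far as the arm can. A call with a number of a shift or a turn outside -1 to 1 is refused whole. A call with a gripper value outside its range is refused whole. The fingers move at their own pace and stop on an object; the grip force is fixed at half the most. Time passes only in rows, so rows that do not move let the fingers close, or fill a call up. It gives the time, the measured TCP pose, the force and the opening at its end, in the units of the state.
- bot.get_obs(): the state, without advancing time (a new reading comes with each control period).
- bot.camera(name): name is "side" or "top" or "wrist"; returns (picture, depth): 480x640x3 uint8, blue, green, red; 480x640 float32, m along the optical axis (not along the pixel's ray), 0 where there is no reading.
- bot.camera_params(name): a dict with "camera_matrix" (3x3 intrinsics, pixels), "rvec" (rotation vector, rad) and "tvec" (3), from world to camera coordinates, as OpenCV has them; the wrist camera has in their place "T_tool_cam" (4x4, takes a point from camera to tool coordinates, whose origin is the TCP and whose axes are the tool frame's). Camera axes: x right, y down, z forward; pixel columns grow to the right and rows downward; lengths in m; the calibration is good to about 2 mm. A picture is of the moment at which its call begins: read the wrist's pose just before it. camera_params takes no time and is no camera call.
- bot.job_done(): hands the job in, once; it reports no verdict.
The state is a dict: "clock": time; "joint_pos": joint angles; "joint_vel": joint speeds; "tau": joint torques, N m; "eef_pos": TCP position; "tool_rot": TCP orientation; "ft_force": force on the tool from outside, world axes, zero at the start; "ft_torque": the same for the moment, N m; "grip_width": finger opening in m.
Only numpy, scipy, OpenCV 4.12 (cv2) and the standard library are available. Lean on these libraries where they do the work, as an engineer would, in place of code of your own. Each camera call takes 0.05 s, during which the arm holds its last target. There are 200 camera calls.

## Task

With one fingertip press the long bar beside the chute right down so that the hinged gate swings up, and keep it down while another finger pushes the carrier by its rear plate along the chute, under the raised gate, until its front rests against the end stop. Only then let the bar up, so that the gate shuts behind the modules, and take the hand clear. Do not grasp or lift the carrier, do not let the gate touch it, and leave the other things on the bench where they are.

Things in the scene. Friction and masses are not known exactly. Their poses are not given: they have to be found in the camera images.
- chute: Fixed aluminium roller chute, 106 mm wide (94 between walls), lying across in front of the robot. Origin at bench height on its centre line; y = travel direction (roughly robot's left), x away from the robot, z up. Runs from its open end at y = -350 mm to the end stop (inner face y = +185, 75 high). Rolling surface 20 mm above the bench, wall tops 36 mm. The gate crosses at y = +50 mm.
- carrier: Loose grey carrier, about 0.7 kg, slides with a few N. Deck 110 mm long (y), 86 wide, with three finned modules, 52 high in all. Behind it a flat tongue 100 long, 40 wide, 8 thick, ending in an upright push plate 86 wide, 6 thick, 60 high. Origin: underside centre of the deck, y towards the end stop. Push plate's rear face at y = -160 mm, deck front at +55. Starts upstream of the gate.
- gate_hinge (a joint): Gate angle in rad: 0 shut, 1.31 fully open (bar right down on its stop). A spring shuts it when the bar is let go; the bar needs about 2 to 7 N downwards. The modules clear the blade only above about 1.2 rad. With the carrier against the end stop, its tongue lies under the shut gate and the push plate stays outside.
- gate: Gate blade, aluminium strip 102 mm long, 6 thick, 30 high, across the chute when shut (lower edge 55, upper edge 85 mm above the bench: the tongue passes under, the modules do not); swings up near upright. Origin on the shaft's axis, chute x = -56, y = +50, z = 60 mm. The shaft, 10 mm thick, runs on bearings above the robot-side wall from chute y = -325 to +65.
- bar_mid (a point): Mid axis of the press bar: round steel bar, 18 mm thick, 340 long, parallel to the chute on the robot's side, 50 mm from the shaft. Spans chute y = -320 to +20; this point y = -150. Shut: chute x = -91, z = 95 mm; right down: x = -99, z = 35; half way x = -106. Press it anywhere along its length; a finger may slide along it. 8 mm arms join it to the shaft near its ends.
- module_a: Loose finned aluminium module with a green connector, 60 x 42 x 85 mm, beyond the chute; origin at its underside centre. To be left alone.
- module_b: Another such module, beyond the chute, farther along it; origin at its underside centre. To be left alone.
- relay: Loose white block 45 x 70 x 55 mm beyond the chute; origin at its underside centre. To be left alone.
- screw_box: Open cardboard box 90 x 120 x 50 mm on the far side of the chute near its open end; origin at its underside centre. To be left alone.
- tape: Roll of black tape, 90 mm across, 19 mm high, on the robot's side of the chute near the gate; origin at its underside centre. To be left alone.
- driver: Screwdriver, 180 mm, lying on the robot's side of the chute near the end stop; origin at its underside centre. To be left alone.
- carton: Closed carton 100 x 140 x 60 mm past the chute's open end; origin at its underside centre. To be left alone.
Things that resemble listed ones, but are neither listed nor needed, are in the scene too. What is shaped like the carrier but orange or turquoise is not meant.

How it is judged:
On the way, in this order (a step that is already met when the one before it is completed fails the run):
1. the gate is held open with the carrier still upstream of it (value of joint gate_hinge above 1.1 rad and y of carrier in the frame of chute below -0.005 m), for 0.2 s.
2. the carrier reaches the end stop while the gate is still held open (value of joint gate_hinge above 1 rad and y of carrier in the frame of chute above 0.122 m), for 0.2 s.
At the end, for the whole second after the job is handed in: The carrier lies flat and still in the chute with its front within 8 mm of the end stop, and the gate has shut behind its modules (below 0.08 rad) (y of carrier in the frame of chute above 0.122 m and value of joint gate_hinge below 0.08 rad and linear speed of carrier below 0.01 m/s and angle between carrier's own z axis and vertical below 0.06 rad and z of carrier in the frame of chute below 0.026 m); the robot touches nothing.
It fails at once if the gate touches the carrier (contact force between gate and carrier above 0.5 N).
It fails at once if the carrier is lifted or tipped (z of carrier in the frame of chute above 0.032 m or angle between carrier's own z axis and vertical above 0.15 rad).
It fails at once if another thing on the bench is moved by more than 30 mm (distance of any of module_a, module_b, relay, screw_box, tape, driver, carton from where it was at the start of the episode above 0.03 m).
It also fails if it takes over 48 s, if anything falls off the work surface, if the arm or the gripper's body presses on something with over 40 N, if the wrist force passes 120 N, or if a joint passes its speed limit or range.

## Working session

There is one attempt and no reset: what is moved stays moved. The work goes in short steps, Python scripts to look and compute and a tool call to move; the robot and the scene stay as the last step left them, time stands still between calls to the robot, and variables do not carry over. Pictures are saved under pics/ and viewed, about 8 in all and at most 12, crops included, and the job is handed in when it is done.

Besides the shell and the picture viewer there is one more tool, called by a JSON object that holds its "fn" and its "kwargs". move_arm: Moves the arm, as the interface text tells. Its arguments: {"type":"object","properties":{"increments":{"type":"array"}},"required":["increments"]}

```bash
mkdir -p pics
cat > h.py <<'E'
import numpy as np, cv2
from workcell import bot
from scipy.spatial.transform import Rotation as R
def cam(n):
    im,d=bot.camera(n); p=bot.camera_params(n); return im,d,p
def world(p,d,u,v):
    K=np.array(p["camera_matrix"]); z=d[v,u]
    c=np.array([(u-K[0,2])/K[0,0]*z,(v-K[1,2])/K[1,1]*z,z])
    Rm=cv2.Rodrigues(np.array(p["rvec"],float))[0]
    return Rm.T@(c-np.array(p["tvec"],float).ravel())
def cloud(p,d):
    K=np.array(p["camera_matrix"]); v,u=np.mgrid[:480,:640]
    c=np.stack([(u-K[0,2])/K[0,0]*d,(v-K[1,2])/K[1,1]*d,d],-1)
    Rm=cv2.Rodrigues(np.array(p["rvec"],float))[0]
    w=(c-np.array(p["tvec"],float).ravel())@Rm; w[d==0]=np.nan; return w
E
python3 - <<'E'
from h import *
o=bot.get_obs(); print(o)
for n in("top","side"):
    im,d,p=cam(n); cv2.imwrite(f"pics/{n}0.png",im); np.save(f"{n}0.npy",cloud(p,d)); print(n,p)
E
```

```text
{'clock': 0.0, 'joint_pos': array([1.10605117e+00, 2.41386612e-01, 3.72096669e-03, 1.33516083e+00,
       2.45937501e-05, 1.57078657e+00]), 'joint_vel': array([-5.03806517e-05,  6.44642849e-04, -4.25442582e-04, -8.51195857e-04,
        2.23968973e-03, -7.45030176e-04]), 'tau': array([-8.82952245e-04, -3.72321904e+01,  2.52405024e+01,  1.70223776e-02,
        7.91545517e-05,  2.39877537e-06]), 'eef_pos': array([0.22378779, 0.44636838, 0.20242491]), 'tool_rot': array([ 0.68879861, -0.16300781,  0.16266029, -0.68740567]), 'ft_force': array([-0.06371597,  0.25520133,  0.08840466]), 'ft_torque': array([-0.00965331,  0.03277802, -0.01017888]), 'grip_width': 0.08560113561127344}
top {'camera_matrix': array([[447.07707145,   0.        , 328.55271483],
       [  0.        , 447.07707145, 235.53968252],
       [  0.        ,   0.        ,   1.        ]]), 'rvec': array([ 2.1822796 , -2.20591918,  0.02832179]), 'tvec': array([-0.0150559 ,  0.49488723,  1.08320312])}
side {'camera_matrix': array([[572.50298391,   0.        , 318.8659324 ],
       [  0.        , 572.50298391, 232.27483645],
       [  0.        ,   0.        ,   1.        ]]), 'rvec': array([ 2.05075917, -0.81091415,  0.43989191]), 'tvec': array([-0.35479052,  0.25443697,  0.95684513])}
```

View pics/top0.png

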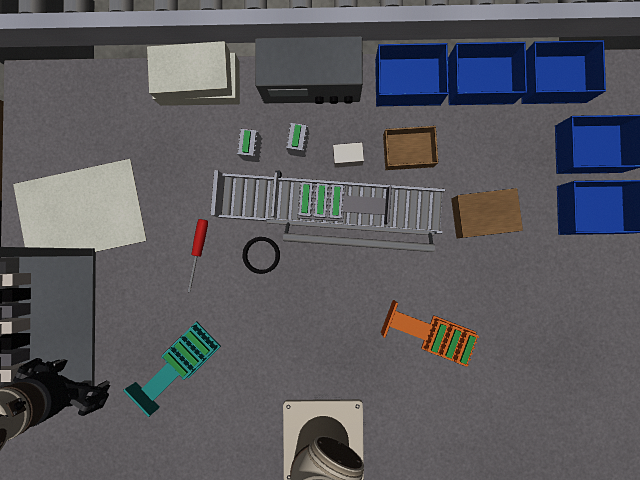

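View pics/side0.png

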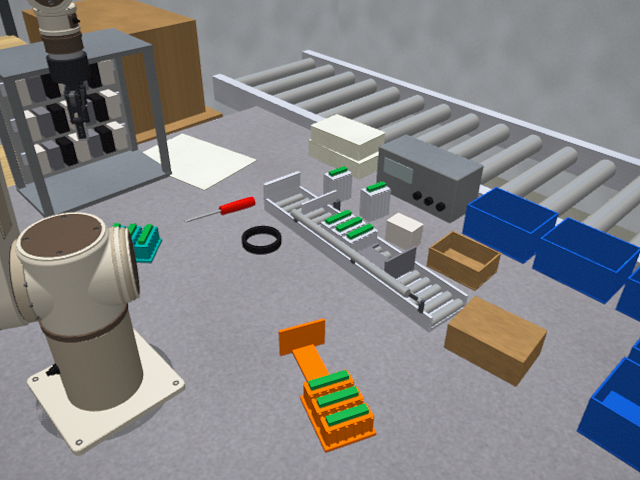

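Candidates for the carrier are the grey one in the chute at top px (340,203), the orange one at (430,335) and the turquoise one at (175,365). The description picks the grey one. Next I fit the chute frame from depth.

Run:
```python
from h import *
w=np.load("top0.npy"); im=cv2.imread("pics/top0.png")
sub=np.zeros((480,640),bool); sub[165:255,205:450]=True
z=w[...,2]
def line(m,n):
    P=w[m][:,:2]; c=np.median(P,0)
    vx,vy,x,y=cv2.fitLine(P.astype(np.float32),cv2.DIST_HUBER,0,.001,.001).ravel(); 
    if vy<0: vx,vy=-vx,-vy
    t=(P-[x,y])@[vx,vy]; print(n,m.sum(),"pt",x,y,"dir deg from +y",np.degrees(np.arctan2(-vx,vy)),"ext",np.array([[x,y]])+np.outer([t.min(),t.max()],[vx,vy])); 
    return np.array([x,y]),np.array([vx,vy])
bar=np.zeros_like(sub); bar[228:255,284:436]=True
b,bd=line(bar&(z>.098)&(z<.112),"bar"); print("bar zmax",np.nanpercentile(z[bar],99))
far=np.zeros_like(sub); far[172:192,285:445]=True
line(far&(abs(z-.036)<.004),"farwall")
es=np.zeros_like(sub); es[165:225,208:226]=True
m=es&(abs(z-.075)<.006); print("endstop",m.sum(),w[m].mean(0),w[m].min(0),w[m].max(0))
pp=np.zeros_like(sub); pp[180:230,378:394]=True
m=pp&(abs(z-.08)<.006); print("plate",m.sum(),w[m].mean(0),w[m].min(0),w[m].max(0))
for n,v,u in(("surf bench",300,320),):print(n,w[v,u])
o=bot.get_obs(); Rt=R.from_quat(o["tool_rot"]).as_matrix(); print("tool axes\n",Rt.round(3))
cr=cv2.resize(im[160:260,200:450],None,fx=3.2,fy=3.2,interpolation=cv2.INTER_CUBIC); cv2.imwrite("pics/crop.png",cr)
```

```text
bar 1126 pt 0.4755941 -0.08861278 dir deg from +y -4.780256 ext [[ 0.46153805 -0.25669644]
 [ 0.48959259  0.07878255]]
bar zmax 0.10752721371754616
farwall 412 pt 0.6156064 -0.10609224 dir deg from +y -4.719317 ext [[ 0.59979306 -0.29764309]
 [ 0.63116872  0.08241738]]
endstop 218 [0.59575463 0.24218844 0.07528226] [0.54235873 0.23273539 0.06902265] [0.64756286 0.25035181 0.08031974]
plate 106 [ 0.56230384 -0.15929187  0.08012212] [ 0.52121776 -0.16589691  0.07407554] [ 0.60402099 -0.15325093  0.08378975]
surf bench [3.37075925e-01 2.39067500e-03 7.21888957e-05]
tool axes
 [[ 0.894 -0.001  0.448]
 [-0.448 -0.002  0.894]
 [ 0.    -1.    -0.002]]
```

View pics/crop.png

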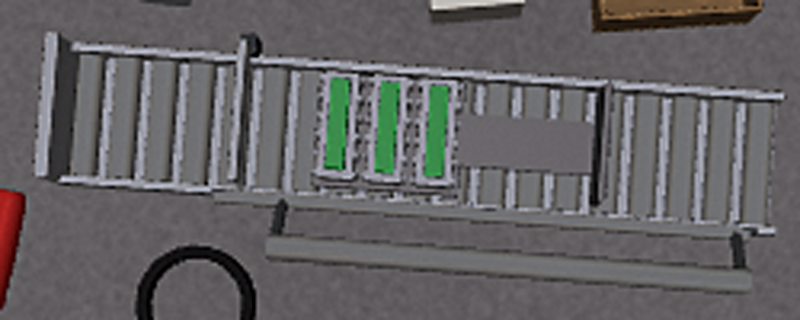

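The crop shows the grey carrier at the top of the chute, with its plate at (602,145) and the gate at (245,100). The fitted chute agrees with the given sizes: far wall at +50.0 mm, end stop at 190 mm and plate centre on x = 0. The carrier is therefore at y ≈ -0.056. I'll plan the approach from this.

```bash
cat >> h.py <<'E'
O=np.array([.5787,.0530]); a=np.radians(4.75)
EX=np.array([np.cos(a),-np.sin(a)]); EY=np.array([np.sin(a),np.cos(a)])
def stat():
    o=bot.get_obs(); p=o["eef_pos"]; Rt=R.from_quat(o["tool_rot"]).as_matrix()
    yaw=np.arctan2(Rt[1,2],Rt[0,2]); q=p[:2]-O
    print("t %.2f"%o["clock"],"chute",(q@EX).round(4),(q@EY).round(4),"z",p[2].round(4),"yaw err deg",np.degrees(yaw+a).round(2),"F",o["ft_force"].round(1),"w",o["grip_width"].round(3))
    return p,yaw
def plan(wps,n=50,tw=.075,step=.05):
    p,yaw=stat(); p=p.copy(); k=0
    for cx,cy,z in wps:
        t=np.r_[O+cx*EX+cy*EY,z]
        while np.linalg.norm(t-p)>.002 or (abs(yaw+a)>.005 and k<n):
            d=t-p; L=np.linalg.norm(d); d*=min(1,step/max(L,1e-9))
            T=np.clip((yaw+a)/2,-tw,tw)
            x=np.array([np.sin(yaw),-np.cos(yaw),0]); zz=np.array([np.cos(yaw),np.sin(yaw),0])
            print(k,(np.array([d@x,-d[2],d@zz])/.2).round(3),round(T,3)); p=p+d; yaw-=2*T; k+=1
            if k>n: return
E
python3 -c "
from h import *
plan([(-.25,.28,.2),(-.051,-.245,.17)],30)"
```

```text
Traceback (most recent call last):
  File "h.py", line 24, in plan
    p,yaw=stat(); p=p.copy(); k=0
          ~~~~^^
  File "h.py", line 21, in stat
    print("t %.2f"%o["clock"],"chute",(q@EX).round(4),(q@EY).round(4),"z",p[2].round(4),"yaw err deg",np.degrees(yaw+a).round(2),"F",o["ft_force"].round(1),"w",o["grip_width"].round(3))
                                                                                                                                                                ^^^^^^^^^^^^^^^^^^^^^
AttributeError: 'float' object has no attribute 'round'
```

```bash
sed -i 's/o\["grip_width"\].round(3)/round(o["grip_width"],3)/' h.py
python3 -c "
from h import *
plan([(-.25,.28,.2),(-.051,-.245,.17)],30)"
```

```text
t 0.10 chute -0.3862 0.3627 z 0.2025 yaw err deg 68.12 F [-0.  -0.1  0.4] w 0.086
0 [ 0.247  0.004 -0.041] 0.075
1 [ 0.25   0.004 -0.003] 0.075
2 [0.248 0.004 0.034] 0.075
3 [0.045 0.001 0.013] 0.075
4 [ 0. -0.  0.] 0.075
5 [ 0. -0.  0.] 0.075
6 [ 0. -0.  0.] 0.075
7 [ 0. -0.  0.] 0.069
8 [0.233 0.013 0.088] 0.0
9 [0.233 0.013 0.088] 0.0
10 [0.233 0.013 0.088] 0.0
11 [0.233 0.013 0.088] 0.0
12 [0.233 0.013 0.088] 0.0
13 [0.233 0.013 0.088] 0.0
14 [0.233 0.013 0.088] 0.0
15 [0.233 0.013 0.088] 0.0
16 [0.233 0.013 0.088] 0.0
17 [0.233 0.013 0.088] 0.0
18 [0.233 0.013 0.088] 0.0
19 [0.057 0.003 0.022] 0.0
```

{"fn": "move_arm", "kwargs": {"increments": [{"grip":0,"linear":[0.247,0,-0.04],"twist":0.075},{"grip":0,"linear":[0.25,0,0],"twist":0.075},{"grip":0,"linear":[0.247,0,0.035],"twist":0.075},{"grip":0,"linear":[0.1,0,0.02],"twist":0.075},{"grip":0,"linear":[0.1,0,0.03],"twist":0.075}]}}

```text
clock: 0.6
eef_pos: [0.3768, 0.3292, 0.1995]
tool_rot: [0.582, -0.405, 0.404, -0.578]
ft_force: [1.4, -0.6, -0.6]
grip_width: 0.0857
```

```bash
python3 -c "
from h import *
plan([(-.051,-.245,.17)],30)"
```

```text
t 0.60 chute -0.2241 0.2585 z 0.1995 yaw err deg 25.0 F [ 1.4 -0.6 -0.6] w 0.086
0 [ 0.248  0.014 -0.026] 0.075
1 [0.249 0.014 0.011] 0.075
2 [0.245 0.014 0.048] 0.068
3 [0.236 0.014 0.081] 0.0
4 [0.236 0.014 0.081] 0.0
5 [0.236 0.014 0.081] 0.0
6 [0.236 0.014 0.081] 0.0
7 [0.236 0.014 0.081] 0.0
8 [0.236 0.014 0.081] 0.0
9 [0.236 0.014 0.081] 0.0
10 [0.157 0.009 0.054] 0.0
```

{"fn": "move_arm", "kwargs": {"increments": [{"grip":0,"linear":[0.248,0.01,-0.025],"twist":0.075},{"grip":0,"linear":[0.249,0.01,0.01],"twist":0.075},{"grip":0,"linear":[0.245,0.01,0.05],"twist":0.068},{"grip":0,"linear":[0.236,0.01,0.08],"twist":0},{"grip":0,"linear":[0.236,0.01,0.08],"twist":0}]}}

```text
clock: 1.1
eef_pos: [0.4381, 0.0875, 0.1875]
tool_rot: [-0.481, 0.521, -0.521, 0.475]
ft_force: [1.4, 0.6, -0.6]
grip_width: 0.0855
```

```bash
python3 -c "
from h import *
plan([(-.051,-.245,.17)],30)"
```

```text
t 1.10 chute -0.143 0.0228 z 0.1875 yaw err deg -0.2 F [ 1.4  0.6 -0.6] w 0.086
0 [0.236 0.015 0.082] -0.002
1 [0.236 0.015 0.081] 0.0
2 [0.236 0.015 0.081] 0.0
3 [0.236 0.015 0.081] 0.0
4 [0.236 0.015 0.081] 0.0
5 [0.159 0.01  0.055] 0.0
```

{"fn": "move_arm", "kwargs": {"increments": [{"grip":0,"linear":[0.236,0.015,0.08],"twist":0},{"grip":0,"linear":[0.236,0.015,0.08],"twist":0},{"grip":0,"linear":[0.236,0.015,0.08],"twist":0},{"grip":0,"linear":[0.236,0.015,0.08],"twist":0},{"grip":0,"linear":[0.236,0.015,0.08],"twist":0}]}}

```text
clock: 1.6
eef_pos: [0.4944, -0.1556, 0.1719]
tool_rot: [-0.481, 0.522, -0.52, 0.475]
ft_force: [1.2, 1.1, 1.0]
grip_width: 0.0856
```

```bash
python3 -c "
from h import *
plan([(-.051,-.245,.125)],30)"
```

```text
t 1.60 chute -0.0667 -0.2149 z 0.1719 yaw err deg -0.21 F [1.2 1.1 1. ] w 0.086
0 [0.13  0.202 0.068] -0.002
1 [0.021 0.032 0.011] 0.0
```

{"fn": "move_arm", "kwargs": {"increments": [{"grip":0,"linear":[0.15,0.0,0.08],"twist":0},{"grip":0,"linear":[0,0.1,0],"twist":0},{"grip":0,"linear":[0,0.1,0],"twist":0},{"grip":0,"linear":[0,0,0],"twist":0},{"grip":0,"linear":[0,0,0],"twist":0}]}}

```text
clock: 2.1
eef_pos: [0.5069, -0.1966, 0.1278]
tool_rot: [-0.478, 0.526, -0.522, 0.471]
ft_force: [0.4, -0.5, -0.2]
grip_width: 0.0854
```

Run:
```python
from h import *
stat()
ims=[]
for n in("side","wrist"):
    im,d,p=cam(n); ims.append(im)
cv2.imwrite("pics/a.png",np.hstack([cv2.resize(ims[0][160:400,230:550],(400,300)),cv2.resize(ims[1],(400,300))]))
```

```text
t 2.10 chute -0.0509 -0.2547 z 0.1278 yaw err deg -0.92 F [ 0.4 -0.5 -0.2] w 0.085
```

View pics/a.png

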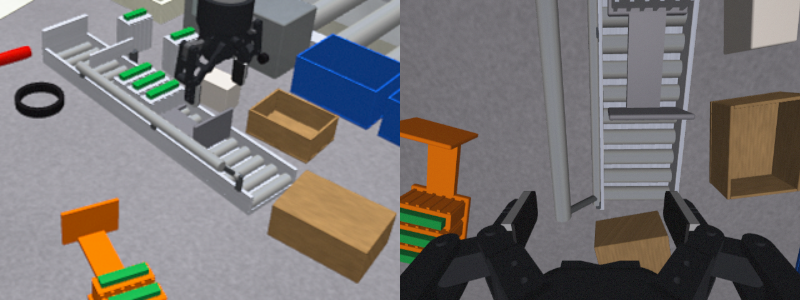

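Both fingers straddle the shaft: the left one is over the bar and the right one is behind the push plate (plate at about (635,113) in the right half). I'll press down in steps.

{"fn": "move_arm", "kwargs": {"increments": [{"grip":0,"linear":[-0.02,0.05,0],"twist":-0.008},{"grip":0,"linear":[0,0.05,0],"twist":0},{"grip":0,"linear":[0,0.05,0],"twist":0},{"grip":0,"linear":[0,0.05,0],"twist":0},{"grip":0,"linear":[0,0.05,0],"twist":0}]}}

```text
clock: 2.7
eef_pos: [0.5098, -0.1915, 0.0784]
tool_rot: [0.483, -0.518, 0.52, -0.478]
ft_force: [-0.5, 0.9, 1.0]
grip_width: 0.0857
```

```bash
python3 -c "
from h import *
stat()"
```

```text
t 2.70 chute -0.0484 -0.2493 z 0.0784 yaw err deg 0.29 F [-0.5  0.9  1. ] w 0.086
```

{"fn": "move_arm", "kwargs": {"increments": [{"grip":0,"linear":[0,0.05,-0.012],"twist":0},{"grip":0,"linear":[0,0.04,0],"twist":0},{"grip":0,"linear":[0,0.04,0],"twist":0},{"grip":0,"linear":[0,0,0],"twist":0},{"grip":0,"linear":[0,0,0],"twist":0}]}}

```text
clock: 3.2
eef_pos: [0.4916, -0.1896, 0.0469]
tool_rot: [-0.489, 0.527, -0.512, 0.47]
ft_force: [-0.4, 0.2, 1.8]
grip_width: 0.0854
```

Run:
```python
from h import *
stat()
im,d,p=cam("side"); im2,d,p2=cam("top")
cv2.imwrite("pics/b.png",np.hstack([cv2.resize(im[160:400,230:550],(400,300)),cv2.resize(im2[140:290,200:400],(400,300))]))
stat()
```

```text
t 3.20 chute -0.0667 -0.249 z 0.0469 yaw err deg 0.17 F [-0.4  0.2  1.8] w 0.085
t 3.30 chute -0.0663 -0.249 z 0.0471 yaw err deg 0.18 F [-2.6  0.5  1.8] w 0.086
```

View pics/b.png

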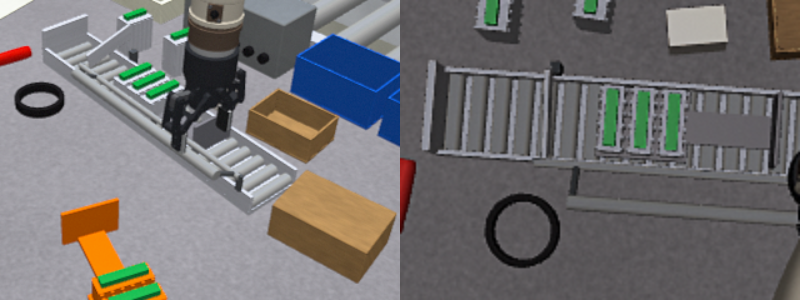

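Run:
```python
from h import *
o=bot.get_obs(); print(R.from_quat(o["tool_rot"]).as_matrix().round(3), o["joint_pos"].round(3))
im,d,p=cam("top"); w=cloud(p,d); q=w[...,:2]-O; cx=q@EX; cy=q@EY
for lo,hi in((-.15,-.08),(-.08,0)):
    m=(cy>lo)&(cy<hi)&(cx<-.075)&(cx>-.13)&(w[...,2]>.025)
    z=w[...,2][m]; t=np.percentile(z,90); print(m.sum(),"top z",t,"x",np.median(cx[m][z>t-.004]), "x range",np.percentile(cx[m],[2,98]))
```

```text
[[-0.08  -0.032  0.996]
 [-0.997 -0.003 -0.08 ]
 [ 0.006 -0.999 -0.032]] [-0.359  0.436 -0.145  1.019 -0.015  1.292]
236 top z 0.09542254244815367 x -0.09928822889737329 x range [-0.10768502 -0.09116148]
274 top z 0.09476965266430198 x -0.099438345968196 x range [-0.10773189 -0.09106702]
```

The bar is only 9 mm down: the fingertip slid off its outer side. I'll raise the hand, measure the real fingertip geometry with the wrist camera, then press again from the inner side and follow the bar's arc.

{"fn": "move_arm", "kwargs": {"increments": [{"grip":0,"linear":[0,0,-0.03],"twist":0},{"grip":0,"linear":[0,-0.1,-0.01],"twist":0},{"grip":0,"linear":[0,-0.15,0],"twist":0},{"grip":0,"linear":[0,-0.15,0],"twist":0},{"grip":0,"linear":[0,0,0],"twist":0}]}}

```text
clock: 3.85
eef_pos: [0.488, -0.1888, 0.1297]
tool_rot: [-0.488, 0.525, -0.513, 0.472]
ft_force: [0.6, 0.3, 0.6]
grip_width: 0.0853
```

Run:
```python
from h import *
stat(); o=bot.get_obs(); print(R.from_quat(o["tool_rot"]).as_matrix().round(3))
im,d,p=cam("wrist"); cv2.imwrite("pics/w.png",im); T=np.array(p["T_tool_cam"]); print(T.round(3))
K=np.array(p["camera_matrix"]); v,u=np.mgrid[:480,:640]
c=np.stack([(u-K[0,2])/K[0,0]*d,(v-K[1,2])/K[1,1]*d,d],-1)@T[:3,:3].T+T[:3,3]
ok=(d>0)&(abs(c[...,0])<.03)&(c[...,1]<.005)&(c[...,1]>-.06)
for s in(1,-1):
    m=ok&(s*c[...,2]>.02); P=c[m]
    for y0 in np.arange(-.06,.005,.005):
        Q=P[(P[:,1]>=y0)&(P[:,1]<y0+.005)]
        if len(Q)>3: print(s,"y",y0.round(3),len(Q),"x",Q[:,0].min().round(3),Q[:,0].max().round(3),"z",Q[:,2].min().round(3),Q[:,2].max().round(3))
```

```text
t 3.85 chute -0.0704 -0.2485 z 0.1297 yaw err deg 0.23 F [0.6 0.3 0.6] w 0.085
[[-0.079 -0.028  0.996]
 [-0.997 -0.004 -0.079]
 [ 0.006 -1.    -0.028]]
[[-0.     0.951  0.309 -0.079]
 [-0.    -0.309  0.951 -0.17 ]
 [ 1.     0.     0.     0.001]
 [ 0.     0.     0.     1.   ]]
1 y -0.06 469 x -0.011 0.013 z 0.043 0.058
1 y -0.055 416 x -0.011 0.013 z 0.043 0.057
1 y -0.05 344 x -0.011 0.012 z 0.043 0.057
1 y -0.045 152 x -0.01 0.012 z 0.043 0.05
-1 y -0.06 472 x -0.011 0.012 z -0.055 -0.041
-1 y -0.055 413 x -0.011 0.012 z -0.056 -0.041
-1 y -0.05 345 x -0.011 0.012 z -0.053 -0.041
-1 y -0.045 149 x -0.01 0.012 z -0.048 -0.041
```

Run:
```python
from h import *
o=bot.get_obs(); Rt=R.from_quat(o["tool_rot"]).as_matrix()
im,d,p=cam("side")
x0,y0,x1,y1=350,150,510,290; s=5
cr=cv2.resize(im[y0:y1,x0:x1],None,fx=s,fy=s,interpolation=cv2.INTER_CUBIC)[:600]
for y,c in((-.042,(0,0,255)),(-.013,(0,255,0)),(0,(255,255,0))):
    for z in(-.046,.046):
        q,_=cv2.projectPoints((o["eef_pos"]+Rt@[0,y,z]).reshape(1,3),np.array(p["rvec"]),np.array(p["tvec"]),p["camera_matrix"],None)
        q=q.ravel(); cv2.circle(cr,(int((q[0]-x0)*s),int((q[1]-y0)*s)),5,c,-1); print(y,z,q)
cv2.imwrite("pics/c.png",cr)
```

```text
-0.042 -0.046 [373.04230774 244.07071345]
-0.042 0.046 [409.39521884 227.34382611]
-0.013 -0.046 [371.70779955 257.54243151]
-0.013 0.046 [407.58464124 240.43704948]
0 -0.046 [371.12292811 263.44664632]
0 0.046 [406.7902875  246.18143235]
```

View pics/c.png

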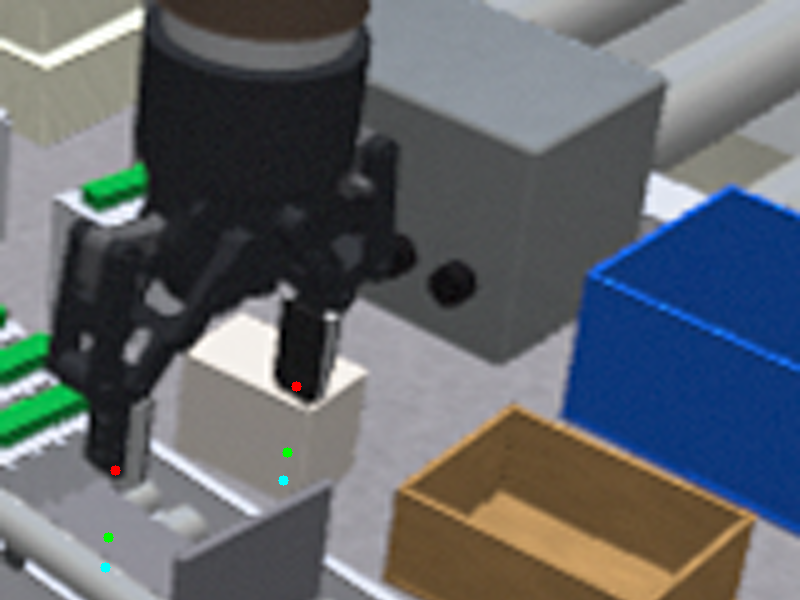

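Side and wrist cameras agree that the open fingertips end about 41 mm behind the reported TCP. The tips were therefore much higher than I had assumed. I'll press again with TCP z = tip z − 0.041, following the bar's arc.

{"fn": "move_arm", "kwargs": {"increments": [{"grip":0,"linear":[0,0,0.145],"twist":0},{"grip":0,"linear":[0,0.15,0],"twist":0},{"grip":0,"linear":[0,0.15,0],"twist":0},{"grip":0,"linear":[0,0,0],"twist":0},{"grip":0,"linear":[0,0,0],"twist":0}]}}

```text
clock: 4.45
eef_pos: [0.5107, -0.1895, 0.0597]
tool_rot: [-0.49, 0.528, -0.51, 0.47]
ft_force: [-1.4, -0.6, 3.3]
grip_width: 0.0851
```

```bash
python3 -c "
from h import *
stat()"
```

```text
t 4.45 chute -0.0477 -0.2473 z 0.0597 yaw err deg 0.24 F [-1.4 -0.6  3.3] w 0.085
```

{"fn": "move_arm", "kwargs": {"increments": [{"grip":0,"linear":[0,0.03,-0.01],"twist":0},{"grip":0,"linear":[0,0.03,-0.01],"twist":0},{"grip":0,"linear":[0,0.03,-0.005],"twist":0},{"grip":0,"linear":[0,0,0],"twist":0},{"grip":0,"linear":[0,0,0],"twist":0}]}}

```text
clock: 4.95
eef_pos: [0.5044, -0.1896, 0.0452]
tool_rot: [-0.49, 0.528, -0.511, 0.47]
ft_force: [-0.3, 0.5, 1.5]
grip_width: 0.0856
```

```bash
cat >> h.py <<'E'
def barz():
    im,d,p=cam("top"); w=cloud(p,d); q=w[...,:2]-O; cx=q@EX; cy=q@EY
    m=(cy>-.13)&(cy<0)&(cx<-.07)&(cx>-.13)&(w[...,2]>.02)
    z=w[...,2][m]; t=np.percentile(z,85); print("bar n",m.sum(),"top z",t.round(4),"x",np.median(cx[m][z>t-.004]).round(4))
    return im,d,p
E
python3 -c "
from h import *
stat(); barz()"
```

```text
t 4.95 chute -0.054 -0.2479 z 0.0452 yaw err deg 0.2 F [-0.3  0.5  1.5] w 0.086
bar n 441 top z 0.0898 x -0.1019
```

{"fn": "move_arm", "kwargs": {"increments": [{"grip":0,"linear":[0,0.05,-0.008],"twist":0},{"grip":0,"linear":[0,0.05,0],"twist":0},{"grip":0,"linear":[0,0.04,0],"twist":0},{"grip":0,"linear":[0,0,0],"twist":0},{"grip":0,"linear":[0,0,0],"twist":0}]}}

```text
clock: 5.5
eef_pos: [0.5051, -0.1904, 0.0165]
tool_rot: [-0.489, 0.526, -0.513, 0.471]
ft_force: [0.8, -0.1, 3.0]
grip_width: 0.0855
```

```bash
python3 -c "
from h import *
stat(); barz()"
```

```text
t 5.50 chute -0.0532 -0.2487 z 0.0165 yaw err deg 0.23 F [ 0.8 -0.1  3. ] w 0.086
bar n 421 top z 0.0627 x -0.1051
```

{"fn": "move_arm", "kwargs": {"increments": [{"grip":0,"linear":[0,0.04,-0.005],"twist":0},{"grip":0,"linear":[0,0.03,0],"twist":0},{"grip":0,"linear":[0,0.02,0],"twist":0},{"grip":0,"linear":[0,0.01,0],"twist":0},{"grip":0,"linear":[0,0,0],"twist":0}]}}

```text
clock: 6.05
eef_pos: [0.5097, -0.191, 0.0008]
tool_rot: [-0.486, 0.522, -0.516, 0.474]
ft_force: [-0.7, 0.5, 4.2]
grip_width: 0.0853
```

Run:
```python
from h import *
stat(); im,d,p=barz(); stat()
w=cloud(p,d); q=w[...,:2]-O; cx=q@EX; cy=q@EY
m=(abs(cy-.05)<.012)&(abs(cx)<.08)&(w[...,2]>.1); print("gate pts",m.sum(),w[...,2][m].max() if m.any() else None)
```

```text
t 6.05 chute -0.0486 -0.2489 z 0.0008 yaw err deg 0.26 F [-0.7  0.5  4.2] w 0.085
bar n 401 top z 0.0456 x -0.0988
t 6.10 chute -0.0487 -0.2489 z 0.0007 yaw err deg 0.26 F [-0.1  0.8  5.7] w 0.086
gate pts 130 0.17621620904814436
```

{"fn": "move_arm", "kwargs": {"increments": [{"grip":0,"linear":[0,0.015,-0.02],"twist":0},{"grip":0,"linear":[0,0.01,0],"twist":0},{"grip":0,"linear":[0,0.01,0],"twist":0},{"grip":0,"linear":[0,0.01,0],"twist":0},{"grip":0,"linear":[0,0.01,0],"twist":0}]}}

```text
clock: 6.6
eef_pos: [0.514, -0.1923, -0.0014]
tool_rot: [0.483, -0.517, 0.521, -0.478]
ft_force: [1.3, 0.2, 5.2]
grip_width: 0.0853
```

Run:
```python
from h import *
stat(); im,d,p=barz()
im2,_,_=cam("side")
cv2.imwrite("pics/d.png",np.hstack([cv2.resize(im2[160:370,250:530],(400,300)),cv2.resize(im[140:290,200:400],(400,300))]))
```

```text
t 6.60 chute -0.0442 -0.2498 z -0.0014 yaw err deg 0.31 F [1.3 0.2 5.2] w 0.085
bar n 399 top z 0.0454 x -0.0986
```

View pics/d.png

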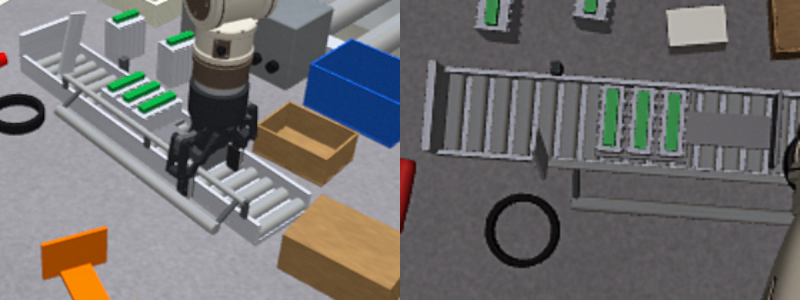

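Gate is upright and the bar is on its stop (top at z = 45 mm, about 1.29 rad). The tip is drifting inward on the bar, so I'll re-centre it before pushing.

{"fn": "move_arm", "kwargs": {"increments": [{"grip":0,"linear":[0,0.005,-0.03],"twist":0},{"grip":0,"linear":[0,0.005,-0.03],"twist":0},{"grip":0,"linear":[0,0.005,0],"twist":0},{"grip":0,"linear":[0,0.005,0],"twist":0},{"grip":0,"linear":[0,0.005,0],"twist":0}]}}

```text
clock: 7.2
eef_pos: [0.516, -0.1927, 0.0002]
tool_rot: [0.477, -0.509, 0.528, -0.485]
ft_force: [1.8, 0.9, 4.8]
grip_width: 0.0851
```

```bash
python3 -c "
from h import *
stat(); barz(); stat()"
```

```text
t 7.20 chute -0.0422 -0.2501 z 0.0002 yaw err deg 0.42 F [1.8 0.9 4.8] w 0.085
bar n 411 top z 0.0501 x -0.1011
t 7.25 chute -0.0422 -0.2501 z 0.0001 yaw err deg 0.41 F [1.4 1.  5.4] w 0.085
```

The tip is sliding off the inner side and the controller is soft. The carrier hasn't moved, so I'll lift, shift outward and press again, aiming farther out at the end.

{"fn": "move_arm", "kwargs": {"increments": [{"grip":0,"linear":[0,-0.2,0],"twist":0},{"grip":0,"linear":[0,-0.2,0],"twist":0},{"grip":0,"linear":[0.02,0,0],"twist":0.003},{"grip":0,"linear":[0,0,0],"twist":0},{"grip":0,"linear":[0,0,0],"twist":0}]}}

```text
clock: 7.75
eef_pos: [0.5057, -0.194, 0.0747]
tool_rot: [0.478, -0.517, 0.524, -0.479]
ft_force: [-0.9, -0.2, -0.0]
grip_width: 0.0853
```

```bash
python3 -c "
from h import *
stat(); o=bot.get_obs(); print(R.from_quat(o['tool_rot']).as_matrix().round(3))"
```

```text
t 7.75 chute -0.0523 -0.2522 z 0.0747 yaw err deg 0.01 F [-0.9 -0.2 -0. ] w 0.085
[[-0.083  0.008  0.997]
 [-0.997 -0.006 -0.083]
 [ 0.006 -1.     0.008]]
```

{"fn": "move_arm", "kwargs": {"increments": [{"grip":0,"linear":[0,0.05,0.025],"twist":0},{"grip":0,"linear":[0,0.05,-0.01],"twist":0},{"grip":0,"linear":[0,0.04,-0.015],"twist":0},{"grip":0,"linear":[0,0.04,-0.01],"twist":0},{"grip":0,"linear":[0,0,0],"twist":0}]}}

```text
clock: 8.25
eef_pos: [0.4979, -0.1927, 0.0303]
tool_rot: [-0.481, 0.521, -0.52, 0.477]
ft_force: [-0.3, 0.0, 1.2]
grip_width: 0.0855
```

```bash
python3 -c "
from h import *
stat(); barz()"
```

```text
t 8.25 chute -0.0601 -0.2516 z 0.0303 yaw err deg 0.0 F [-0.3  0.   1.2] w 0.085
bar n 429 top z 0.0734 x -0.105
```

{"fn": "move_arm", "kwargs": {"increments": [{"grip":0,"linear":[0,0.05,0],"twist":0},{"grip":0,"linear":[0,0.05,0],"twist":0},{"grip":0,"linear":[0,0.03,-0.01],"twist":0},{"grip":0,"linear":[0,0.015,-0.01],"twist":0},{"grip":0,"linear":[0,0,0],"twist":0}]}}

```text
clock: 8.8
eef_pos: [0.5002, -0.1935, 0.0036]
tool_rot: [0.478, -0.517, 0.523, -0.48]
ft_force: [-1.6, 0.3, 2.8]
grip_width: 0.0853
```

```bash
python3 -c "
from h import *
stat(); barz()"
```

```text
t 8.80 chute -0.0578 -0.2521 z 0.0036 yaw err deg 0.05 F [-1.6  0.3  2.8] w 0.085
bar n 402 top z 0.0458 x -0.0989
```

{"fn": "move_arm", "kwargs": {"increments": [{"grip":0,"linear":[-0.03,0.005,0.02],"twist":0},{"grip":0,"linear":[-0.03,0.008,0],"twist":0},{"grip":0,"linear":[-0.03,0.008,0],"twist":0},{"grip":0,"linear":[0,0.008,0],"twist":0},{"grip":0,"linear":[0,0,0],"twist":0}]}}

```text
clock: 9.35
eef_pos: [0.5058, -0.1823, 0.0033]
tool_rot: [0.482, -0.513, 0.528, -0.475]
ft_force: [-0.9, -1.7, 2.8]
grip_width: 0.0853
```

```bash
python3 -c "
from h import *
stat(); barz()"
```

```text
t 9.35 chute -0.0531 -0.2405 z 0.0033 yaw err deg -0.11 F [-0.9 -1.7  2.8] w 0.085
bar n 400 top z 0.0455 x -0.0988
```

{"fn": "move_arm", "kwargs": {"increments": [{"grip":0,"linear":[-0.06,0.006,0],"twist":0},{"grip":0,"linear":[-0.06,0.006,0],"twist":0},{"grip":0,"linear":[-0.06,0.006,0],"twist":0},{"grip":0,"linear":[-0.06,0.006,0],"twist":0},{"grip":0,"linear":[0,0.006,0],"twist":0}]}}

```text
clock: 9.9
eef_pos: [0.5153, -0.1461, 0.0025]
tool_rot: [0.484, -0.505, 0.54, -0.468]
ft_force: [-0.2, 3.1, 7.7]
grip_width: 0.0854
```

```bash
cat >> h.py <<'E'
def full():
    stat(); o=bot.get_obs(); Rt=R.from_quat(o["tool_rot"]).as_matrix(); print("tool y",Rt[:,1].round(3))
    im,d,p=barz(); w=cloud(p,d); q=w[...,:2]-O; cx=q@EX; cy=q@EY; z=w[...,2]
    b,g,r=[im[...,i].astype(int) for i in range(3)]
    m=(g>r+40)&(g>b+40)&(abs(cx)<.05)&(z>.05)&(z<.1)&(cy<.19)&(cy>-.3)
    print("green mean y",cy[m].mean().round(4),"range",np.percentile(cy[m],[1,99]).round(4),"z",z[m].mean().round(4))
    return im
E
python3 -c "
from h import *
w=np.load('top0.npy');im=cv2.imread('pics/top0.png').astype(int);q=w[...,:2]-O;cx=q@EX;cy=q@EY;b,g,r=im[...,0],im[...,1],im[...,2]
m=(g>r+40)&(g>b+40)&(abs(cx)<.05)&(w[...,2]>.05)&(w[...,2]<.1)&(cy<.19)&(cy>-.3);print('start green',cy[m].mean(),np.percentile(cy[m],[1,99]))
full()"
```

```text
start green -0.05617708248391242 [-0.09865609 -0.01420013]
t 9.90 chute -0.0467 -0.2036 z 0.0025 yaw err deg -0.52 F [-0.2  3.1  7.7] w 0.085
tool y [ 0.016 -0.051 -0.999]
bar n 428 top z 0.0462 x -0.0997
green mean y -0.029 range [-0.0714  0.013 ] z 0.073
```

Now carrier y = -0.029 and the gate is open. I'll correct the x drift outward and keep pushing.

{"fn": "move_arm", "kwargs": {"increments": [{"grip":0,"linear":[0,0.005,-0.03],"twist":-0.005},{"grip":0,"linear":[-0.02,0.006,-0.02],"twist":-0.004},{"grip":0,"linear":[-0.08,0.008,-0.01],"twist":0},{"grip":0,"linear":[-0.08,0.008,-0.01],"twist":0},{"grip":0,"linear":[0,0.006,0],"twist":0}]}}

```text
clock: 10.45
eef_pos: [0.5221, -0.1193, 0.0027]
tool_rot: [0.484, -0.487, 0.551, -0.474]
ft_force: [1.5, -0.5, 2.7]
grip_width: 0.0856
```

```bash
python3 -c "
from h import *
full()"
```

```text
t 10.45 chute -0.0421 -0.1763 z 0.0027 yaw err deg 0.26 F [ 1.5 -0.5  2.7] w 0.086
tool y [ 0.049 -0.076 -0.996]
bar n 1239 top z 0.5328 x -0.1231
green mean y 0.0011 range [-0.0413  0.0431] z 0.0728
```

{"fn": "move_arm", "kwargs": {"increments": [{"grip":0,"linear":[0.01,-0.004,-0.05],"twist":0},{"grip":0,"linear":[0,0,-0.04],"twist":0},{"grip":0,"linear":[0,0.004,-0.02],"twist":0},{"grip":0,"linear":[0,0.004,0],"twist":0},{"grip":0,"linear":[0,0.004,0],"twist":0}]}}

```text
clock: 11.0
eef_pos: [0.5224, -0.1196, 0.0084]
tool_rot: [0.473, -0.477, 0.56, -0.485]
ft_force: [1.0, 0.1, 4.4]
grip_width: 0.0854
```

```bash
sed -i 's/(w\[...,2\]>.02)$/(w[...,2]>.02)\&(w[...,2]<.12)/; s/(cy>-.13)&(cy<0)/(cy>-.09)\&(cy<0.015)/' h.py; python3 -c "
from h import *
im=full(); im2,_,_=cam('side')
cv2.imwrite('pics/e.png',np.hstack([cv2.resize(im2[160:370,250:530],(400,300)),cv2.resize(im[140:290,200:400],(400,300))]))"
```

```text
t 11.00 chute -0.0418 -0.1766 z 0.0084 yaw err deg 0.41 F [1.  0.1 4.4] w 0.085
tool y [ 0.092 -0.076 -0.993]
bar n 357 top z 0.0535 x -0.1016
green mean y 0.001 range [-0.0413  0.0432] z 0.073
```

View pics/e.png

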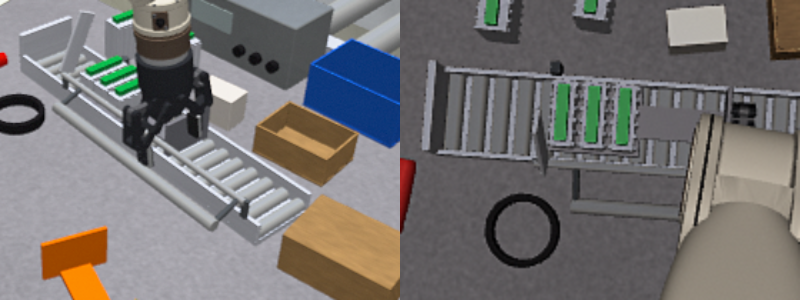

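Bar has risen to about 1.10 rad. The tip sticks laterally while stationary and drifts inward while sliding along the bar. I'll press down first, then slide backwards with an outward bias so that friction lets the tip re-centre.

{"fn": "move_arm", "kwargs": {"increments": [{"grip":0,"linear":[0,0.025,0],"twist":0},{"grip":0,"linear":[0,0.025,0],"twist":0},{"grip":0,"linear":[0,0.01,0],"twist":0},{"grip":0,"linear":[0.05,0.012,-0.02],"twist":0},{"grip":0,"linear":[0.05,0.012,-0.02],"twist":0}]}}

```text
clock: 11.6
eef_pos: [0.5284, -0.1362, -0.0]
tool_rot: [0.465, -0.472, 0.563, -0.494]
ft_force: [7.6, 4.9, 10.7]
grip_width: 0.0854
```

```bash
python3 -c "
from h import *
full()"
```

```text
t 11.60 chute -0.0345 -0.1928 z -0.0 yaw err deg 0.6 F [ 7.6  4.9 10.7] w 0.085
tool y [ 0.118 -0.067 -0.991]
bar n 337 top z 0.0458 x -0.0982
green mean y 0.001 range [-0.0414  0.0431] z 0.0731
```

{"fn": "move_arm", "kwargs": {"increments": [{"grip":0,"linear":[0.05,0.006,-0.05],"twist":0},{"grip":0,"linear":[0.05,0.006,-0.05],"twist":0},{"grip":0,"linear":[0.05,0.008,-0.04],"twist":0},{"grip":0,"linear":[0.03,0.008,-0.02],"twist":0},{"grip":0,"linear":[0,0.006,0],"twist":0}]}}

```text
clock: 12.15
eef_pos: [0.5254, -0.1646, 0.0054]
tool_rot: [0.446, -0.459, 0.571, -0.514]
ft_force: [-2.2, -1.1, 8.0]
grip_width: 0.0851
```

```bash
python3 -c "
from h import *
full()"
```

```text
t 12.15 chute -0.0351 -0.2212 z 0.0054 yaw err deg 0.93 F [-2.2 -1.1  8. ] w 0.085
tool y [ 0.178 -0.049 -0.983]
bar n 336 top z 0.0456 x -0.0986
green mean y 0.0008 range [-0.0412  0.0431] z 0.0729
```

{"fn": "move_arm", "kwargs": {"increments": [{"grip":0,"linear":[-0.05,0.004,-0.006],"twist":0},{"grip":0,"linear":[-0.05,0.004,-0.006],"twist":0},{"grip":0,"linear":[-0.05,0.004,-0.006],"twist":0},{"grip":0,"linear":[0,0.004,0],"twist":0},{"grip":0,"linear":[0,0.004,0],"twist":0}]}}

```text
clock: 12.7
eef_pos: [0.5319, -0.1407, 0.0039]
tool_rot: [0.444, -0.453, 0.578, -0.513]
ft_force: [1.4, -0.4, 5.5]
grip_width: 0.0852
```

```bash
cat >> h.py <<'E'
def tips():
    o=bot.get_obs(); Rt=R.from_quat(o["tool_rot"]).as_matrix()
    for z in(-.043,-.05,-.057,.043):
        w=o["eef_pos"]+Rt@[0,-.042,z]; q=w[:2]-O; print("tip",z,(q@EX).round(4),(q@EY).round(4),w[2].round(4))
    print("tau M",o["ft_torque"].round(2))
E
python3 -c "
from h import *
full(); tips()
im2,d,p=cam('side')
cv2.imwrite('pics/f.png',cv2.resize(im2[190:310,310:470],(800,600),interpolation=cv2.INTER_CUBIC))"
```

```text
t 12.70 chute -0.0306 -0.1969 z 0.0039 yaw err deg 0.83 F [ 1.4 -0.4  5.5] w 0.085
tool y [ 0.19  -0.063 -0.98 ]
bar n 340 top z 0.046 x -0.0982
green mean y 0.001 range [-0.0413  0.0431] z 0.0729
tip -0.043 -0.0809 -0.1955 0.0365
tip -0.05 -0.0878 -0.1956 0.0352
tip -0.057 -0.0947 -0.1957 0.0338
tip 0.043 0.0034 -0.1943 0.0532
tau M [-0.   -0.18  0.03]
```

View pics/f.png

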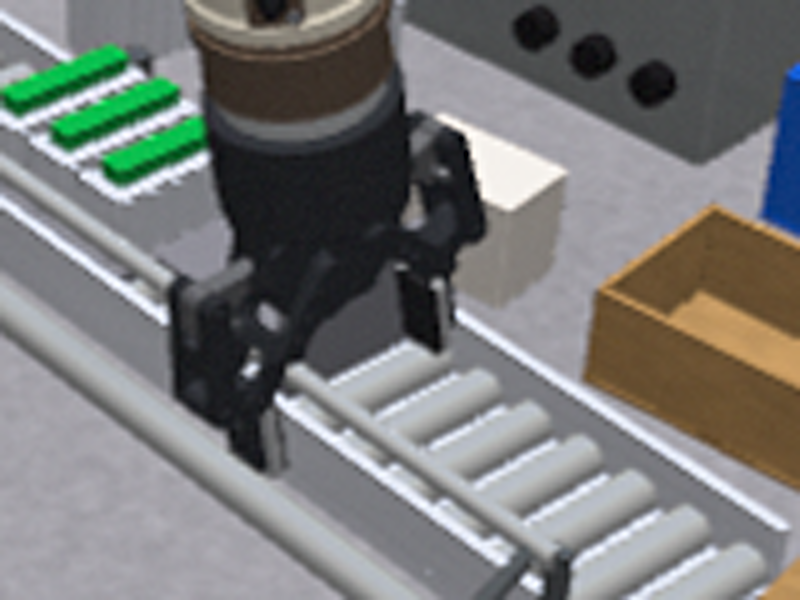

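The picture shows the bar caught between the fingertip's outer face and its shoulder: tip at about (255,465), shoulder at about (215,425). It is still on its stop. I'll push on with a steady outward bias, using the bar as a fence.

{"fn": "move_arm", "kwargs": {"increments": [{"grip":0,"linear":[-0.07,0.004,-0.02],"twist":-0.003},{"grip":0,"linear":[-0.07,0.004,-0.02],"twist":0},{"grip":0,"linear":[-0.07,0.004,-0.02],"twist":0},{"grip":0,"linear":[-0.07,0.004,-0.02],"twist":0},{"grip":0,"linear":[-0.07,0.004,-0.02],"twist":0}]}}

```text
clock: 13.3
eef_pos: [0.5396, -0.0863, 0.0029]
tool_rot: [0.44, -0.435, 0.596, -0.512]
ft_force: [4.1, -9.4, 9.4]
grip_width: 0.0858
```

```bash
python3 -c "
from h import *
full(); tips()"
```

```text
t 13.30 chute -0.0274 -0.142 z 0.0029 yaw err deg 0.67 F [ 4.1 -9.4  9.4] w 0.086
tool y [ 0.227 -0.098 -0.969]
bar n 233 top z 0.0571 x -0.1031
green mean y 0.0306 range [-0.0087  0.0758] z 0.0729
tip -0.043 -0.0791 -0.1373 0.0334
tip -0.05 -0.0859 -0.1374 0.0317
tip -0.057 -0.0927 -0.1375 0.0301
tip 0.043 0.0045 -0.1362 0.0535
tau M [-0.97 -1.04  0.16]
```

```bash
sed -i 's/(cy>-.09)&(cy<0.015)/(cy>-.04)\&(cy<0.012)/' h.py; python3 -c "
from h import *
im,d,p=barz(); w=cloud(p,d); q=w[...,:2]-O; cx=q@EX; cy=q@EY
m=(abs(cy-.05)<.012)&(abs(cx)<.08)&(w[...,2]>.09); print('gate',m.sum(),w[...,2][m].max(),np.percentile(cx[m],[5,50,95]))
z=w[...,2]
for a0 in(-.09,-.07,-.05,-.03,-.01):
  m=(cy>a0)&(cy<a0+.02)&(cx<-.08)&(cx>-.12)&(z>.02)&(z<.12); print(a0,m.sum(),np.percentile(z[m],[50,80,95]).round(4))
"
```

```text
bar n 170 top z 0.0575 x -0.1036
gate 163 0.1719442832643563 [-0.06041653 -0.03039525 -0.00246914]Traceback (most recent call last):
  File "<string>", line 7, in <module>
    m=(cy>a0)&(cy<a0+.02)&(cx<-.08)&(cx>-.12)&(z>.02)&(z<.12); print(a0,m.sum(),np.percentile(z[m],[50,80,95]).round(4))
                                                                                ~~~~~~~~~~~~~^^^^^^^^^^^^^^^^^
    return _quantile_unchecked(
        a, q, axis, out, overwrite_input, method, keepdims, weights)
    return _ureduce(a,
                    func=_quantile_ureduce_func,
    ...<5 lines>...
                    overwrite_input=overwrite_input,
                    method=method)
    r = func(a, **kwargs)
    result = _quantile(arr,
                       quantiles=q,
    ...<2 lines>...
                       out=out,
                       weights=wgt)
    slices_having_nans = np.isnan(arr[-1, ...])
                                  ~~~^^^^^^^^^
IndexError: index -1 is out of bounds for axis 0 with size 0
```

Bar is rising (about 1.03 rad). I'll press down at once.

{"fn": "move_arm", "kwargs": {"increments": [{"grip":0,"linear":[0,0.03,-0.015],"twist":0},{"grip":0,"linear":[0,0.03,-0.015],"twist":0},{"grip":0,"linear":[0,0.02,-0.01],"twist":0},{"grip":0,"linear":[0,0.01,0],"twist":0},{"grip":0,"linear":[0,0.01,0],"twist":0}]}}

```text
clock: 13.9
eef_pos: [0.5463, -0.0864, -0.0129]
tool_rot: [0.434, -0.43, 0.599, -0.517]
ft_force: [-9.4, 0.2, 23.5]
grip_width: 0.0853
```

```bash
python3 -c "
from h import *
full(); tips()
im2,d,p=cam('side')
cv2.imwrite('pics/g.png',cv2.resize(im2[180:300,280:440],(800,600),interpolation=cv2.INTER_CUBIC))"
```

```text
t 13.90 chute -0.0208 -0.1416 z -0.0129 yaw err deg 0.79 F [-9.4  0.2 23.5] w 0.085
tool y [ 0.245 -0.095 -0.965]
bar n 169 top z 0.0516 x -0.1017
green mean y 0.0351 range [-0.0059  0.0786] z 0.0731
tip -0.043 -0.0728 -0.1391 0.0168
tip -0.05 -0.0796 -0.1392 0.015
tip -0.057 -0.0863 -0.1393 0.0133
tip 0.043 0.0104 -0.138 0.0385
tau M [-0.17 -0.23 -0.24]
```

View pics/g.png

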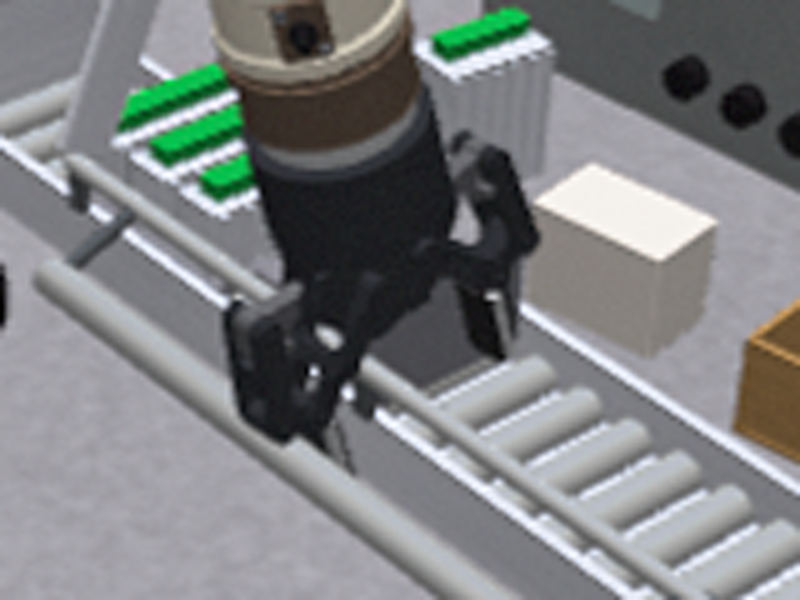

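{"fn": "move_arm", "kwargs": {"increments": [{"grip":0,"linear":[-0.06,0.0,-0.005],"twist":0.006},{"grip":0,"linear":[-0.06,0.0,-0.005],"twist":0},{"grip":0,"linear":[-0.06,0.002,-0.005],"twist":0},{"grip":0,"linear":[0,0.004,-0.005],"twist":0},{"grip":0,"linear":[0,0.004,0],"twist":0}]}}

```text
clock: 14.5
eef_pos: [0.5519, -0.061, -0.0135]
tool_rot: [0.428, -0.429, 0.613, -0.507]
ft_force: [-1.4, -2.3, 7.0]
grip_width: 0.0851
```

```bash
python3 -c "
from h import *
full(); tips()"
```

```text
t 14.50 chute -0.0172 -0.1158 z -0.0135 yaw err deg -0.68 F [-1.4 -2.3  7. ] w 0.085
tool y [ 0.255 -0.118 -0.96 ]
bar n 57 top z 0.0501 x -0.1011
green mean y 0.0637 range [0.0213 0.1061] z 0.073
tip -0.043 -0.0698 -0.1113 0.0152
tip -0.05 -0.0765 -0.1112 0.0134
tip -0.057 -0.0833 -0.1111 0.0115
tip 0.043 0.0131 -0.1123 0.0381
tau M [ 0.05  0.01 -0.37]
```

{"fn": "move_arm", "kwargs": {"increments": [{"grip":0,"linear":[-0.06,0.004,-0.012],"twist":-0.006},{"grip":0,"linear":[-0.06,0.004,-0.012],"twist":0},{"grip":0,"linear":[-0.06,0.004,-0.012],"twist":0},{"grip":0,"linear":[0,0.006,-0.005],"twist":0},{"grip":0,"linear":[0,0.004,0],"twist":0}]}}

```text
clock: 15.05
eef_pos: [0.5557, -0.035, -0.0174]
tool_rot: [0.43, -0.419, 0.621, -0.505]
ft_force: [-4.9, -0.0, 15.6]
grip_width: 0.0858
```

```bash
python3 -c "
from h import *
full(); tips()"
```

```text
t 15.05 chute -0.0156 -0.0896 z -0.0174 yaw err deg -0.35 F [-4.9 -0.  15.6] w 0.086
tool y [ 0.266 -0.14  -0.954]Traceback (most recent call last):
  File "<string>", line 3, in <module>
    full(); tips()
    ~~~~^^
  File "h.py", line 40, in full
    im,d,p=barz(); w=cloud(p,d); q=w[...,:2]-O; cx=q@EX; cy=q@EY; z=w[...,2]
           ~~~~^^
  File "h.py", line 36, in barz
    z=w[...,2][m]; t=np.percentile(z,85); print("bar n",m.sum(),"top z",t.round(4),"x",np.median(cx[m][z>t-.004]).round(4))
                     ~~~~~~~~~~~~~^^^^^^
    return _quantile_unchecked(
        a, q, axis, out, overwrite_input, method, keepdims, weights)
    return _ureduce(a,
                    func=_quantile_ureduce_func,
    ...<5 lines>...
                    overwrite_input=overwrite_input,
                    method=method)
    r = func(a, **kwargs)
    result = _quantile(arr,
                       quantiles=q,
    ...<2 lines>...
                       out=out,
                       weights=wgt)
    slices_having_nans = np.isnan(arr[-1, ...])
                                  ~~~^^^^^^^^^
IndexError: index -1 is out of bounds for axis 0 with size 0
```

```bash
cat >> h.py <<'E'
def barz():
    im,d,p=cam("side"); w=cloud(p,d); q=w[...,:2]-O; cx=q@EX; cy=q@EY; z=w[...,2]
    for a0,b0 in((-.30,-.19),(-.03,.012)):
        m=(cy>a0)&(cy<b0)&(cx<-.075)&(cx>-.125)&(z>.015)&(z<.12)
        if m.sum()>8: print("side bar",a0,m.sum(),"z85/max",np.percentile(z[m],[85,97]).round(4))
    m=(abs(cy-.05)<.015)&(cx>-.08)&(cx<.06)&(z>.1)
    if m.any(): print("gate",m.sum(),"zmax",z[m].max().round(3),"x at top",np.median(cx[m][z[m]>z[m].max()-.02]).round(3))
    return cam("top")
E
python3 -c "
from h import *
full(); tips()"
```

```text
t 15.10 chute -0.0157 -0.0897 z -0.0174 yaw err deg -0.34 F [-3.1  0.7 16.9] w 0.085
tool y [ 0.266 -0.141 -0.954]
side bar -0.3 466 z85/max [0.0422 0.0435]
side bar -0.03 125 z85/max [0.042  0.0438]
gate 246 zmax 0.173 x at top -0.056
green mean y 0.0937 range [0.0508 0.1354] z 0.073
tip -0.043 -0.0686 -0.0845 0.0107
tip -0.05 -0.0753 -0.0845 0.0087
tip -0.057 -0.082 -0.0844 0.0068
tip 0.043 0.014 -0.085 0.0347
tau M [ 0.09  0.97 -0.01]
```

Bar is on its stop and carrier y = 0.094. I'll keep pushing with less down force.

{"fn": "move_arm", "kwargs": {"increments": [{"grip":0,"linear":[-0.05,-0.003,-0.004],"twist":-0.003},{"grip":0,"linear":[-0.05,-0.002,-0.004],"twist":0},{"grip":0,"linear":[-0.05,-0.002,-0.004],"twist":0},{"grip":0,"linear":[-0.02,0.0,-0.002],"twist":0},{"grip":0,"linear":[0,0.002,0],"twist":0}]}}

```text
clock: 15.7
eef_pos: [0.5595, -0.0156, -0.0162]
tool_rot: [0.434, -0.409, 0.631, -0.496]
ft_force: [-1.3, 3.4, 10.2]
grip_width: 0.0853
```

```bash
python3 -c "
from h import *
full(); tips()"
```

```text
t 15.70 chute -0.0135 -0.07 z -0.0162 yaw err deg -0.38 F [-1.3  3.4 10.2] w 0.085
tool y [ 0.27  -0.173 -0.947]
side bar -0.3 465 z85/max [0.0421 0.0437]
side bar -0.03 120 z85/max [0.0422 0.0439]
gate 121 zmax 0.143 x at top -0.061
green mean y 0.1157 range [0.0734 0.1578] z 0.0729
tip -0.043 -0.0667 -0.0632 0.0112
tip -0.05 -0.0734 -0.0632 0.0091
tip -0.057 -0.0801 -0.0631 0.0071
tip 0.043 0.0157 -0.0637 0.0359
tau M [-0.08  0.48 -0.02]
```

{"fn": "move_arm", "kwargs": {"increments": [{"grip":0,"linear":[-0.05,-0.003,-0.004],"twist":-0.003},{"grip":0,"linear":[-0.04,-0.002,-0.004],"twist":0},{"grip":0,"linear":[-0.02,-0.002,-0.002],"twist":0},{"grip":0,"linear":[-0.01,0.0,0],"twist":0},{"grip":0,"linear":[0,0.002,0],"twist":0}]}}

```text
clock: 16.3
eef_pos: [0.5619, -0.005, -0.0155]
tool_rot: [0.439, -0.401, 0.639, -0.488]
ft_force: [-0.4, 3.4, 10.5]
grip_width: 0.0852
```

```bash
python3 -c "
from h import *
full(); tips()"
```

```text
t 16.30 chute -0.012 -0.0592 z -0.0155 yaw err deg -0.32 F [-0.4  3.4 10.5] w 0.085
tool y [ 0.272 -0.203 -0.941]
side bar -0.3 468 z85/max [0.0421 0.0437]
side bar -0.03 166 z85/max [0.0967 0.108 ]
gate 64 zmax 0.136 x at top -0.066
green mean y 0.129 range [0.0868 0.1714] z 0.0729
tip -0.043 -0.0652 -0.0513 0.0114
tip -0.05 -0.0719 -0.0512 0.0094
tip -0.057 -0.0785 -0.0512 0.0073
tip 0.043 0.0171 -0.0517 0.0367
tau M [-0.11  0.48 -0.02]
```

Carrier is at 0.129 m with the gate open. I'll hold it briefly, then back off along the bar while still pressing.

{"fn": "move_arm", "kwargs": {"increments": [{"grip":0,"linear":[-0.02,0.0,0],"twist":0},{"grip":0,"linear":[-0.015,0.0,0],"twist":0},{"grip":0,"linear":[-0.01,0.001,0],"twist":0},{"grip":0,"linear":[0.04,0.006,-0.002],"twist":0},{"grip":0,"linear":[0.05,0.008,-0.002],"twist":0}]}}

```text
clock: 16.9
eef_pos: [0.5598, -0.0208, -0.0146]
tool_rot: [0.442, -0.397, 0.643, -0.483]
ft_force: [1.6, 5.0, 4.8]
grip_width: 0.0854
```

```bash
python3 -c "
from h import *
im=full(); tips(); o=bot.get_obs(); Rt=R.from_quat(o['tool_rot']).as_matrix()
print('up in tool',(Rt.T@[0,0,1]).round(3),'-EY in tool',(Rt.T@np.r_[-EY,0]).round(3))
im2,_,_=cam('side'); cv2.imwrite('pics/h.png',np.hstack([cv2.resize(im2[130:310,240:480],(400,300)),cv2.resize(im[140:290,200:400],(400,300))]))"
```

```text
t 16.90 chute -0.0127 -0.0751 z -0.0146 yaw err deg -0.33 F [1.6 5.  4.8] w 0.085
tool y [ 0.27  -0.218 -0.938]
side bar -0.3 465 z85/max [0.0425 0.0439]
side bar -0.03 121 z85/max [0.0425 0.0439]
gate 103 zmax 0.141 x at top -0.063
green mean y 0.1299 range [0.0878 0.1726] z 0.073
tip -0.043 -0.0661 -0.0682 0.0121
tip -0.05 -0.0728 -0.0681 0.0101
tip -0.057 -0.0795 -0.0681 0.008
tip 0.043 0.0161 -0.0688 0.0374
tau M [ 0.03  0.24 -0.01]
up in tool [ 0.187 -0.937  0.294] -EY in tool [0.98  0.198 0.007]
```

View pics/h.png

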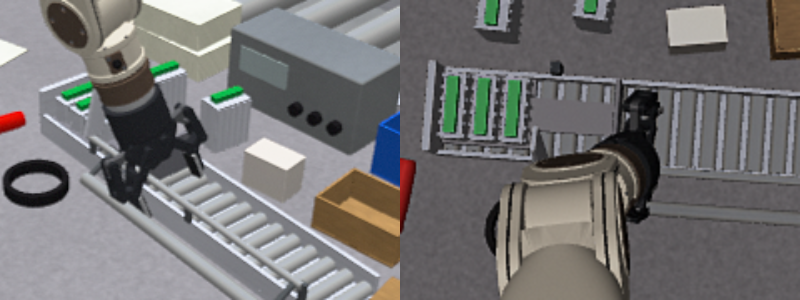

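{"fn": "move_arm", "kwargs": {"increments": [{"grip":0,"linear":[0.1,0.022,0],"twist":0},{"grip":0,"linear":[0.1,0.022,0],"twist":0},{"grip":0,"linear":[0.02,-0.094,0.03],"twist":0},{"grip":0,"linear":[0.02,-0.094,0.03],"twist":0},{"grip":0,"linear":[0.02,-0.094,0.03],"twist":0}]}}

```text
clock: 17.55
eef_pos: [0.5476, -0.0615, 0.0381]
tool_rot: [0.447, -0.403, 0.637, -0.481]
ft_force: [0.5, 0.5, 0.2]
grip_width: 0.0855
```

```bash
python3 -c "
from h import *
im=full(); tips()"
```

```text
t 17.55 chute -0.0216 -0.1166 z 0.0381 yaw err deg -0.26 F [0.5 0.5 0.2] w 0.085
tool y [ 0.251 -0.212 -0.944]
side bar -0.3 467 z85/max [0.0831 0.0847]
side bar -0.03 119 z85/max [0.0827 0.0842]
gate 29 zmax 0.11 x at top -0.019
green mean y 0.1299 range [0.0878 0.1723] z 0.0729
tip -0.043 -0.0711 -0.1081 0.0683
tip -0.05 -0.0778 -0.1081 0.0663
tip -0.057 -0.0846 -0.108 0.0644
tip 0.043 0.0114 -0.1085 0.0925
tau M [ 0.22  0.19 -0.04]
```

{"fn": "move_arm", "kwargs": {"increments": [{"grip":0,"linear":[0.02,-0.094,0.03],"twist":0},{"grip":0,"linear":[0.02,-0.094,0.03],"twist":0},{"grip":0,"linear":[0.02,-0.094,0.03],"twist":0},{"grip":0,"linear":[0.03,-0.14,0.045],"twist":0},{"grip":0,"linear":[0.03,-0.14,0.045],"twist":0}]}}

```text
clock: 18.15
eef_pos: [0.5406, -0.0629, 0.1475]
tool_rot: [0.456, -0.41, 0.63, -0.476]
ft_force: [1.2, 1.5, -0.8]
grip_width: 0.0855
```

{"fn": "move_arm", "kwargs": {"increments": [{"grip":0,"linear":[0.03,-0.2,0.05],"twist":0},{"grip":0,"linear":[0,0,0],"twist":0},{"grip":0,"linear":[0,0,0],"twist":0},{"grip":0,"linear":[0,0,0],"twist":0},{"grip":0,"linear":[0,0,0],"twist":0}]}}

```text
clock: 18.65
eef_pos: [0.5369, -0.0604, 0.184]
tool_rot: [0.459, -0.413, 0.627, -0.474]
ft_force: [-0.0, -0.5, -0.2]
grip_width: 0.0854
```

```bash
python3 -c "
from h import *
im=full(); tips()
im2,_,_=cam('side'); cv2.imwrite('pics/i.png',np.hstack([cv2.resize(im2[130:340,240:520],(400,300)),cv2.resize(im[110:290,180:420],(400,300))]))"
```

```text
t 18.65 chute -0.0322 -0.1164 z 0.184 yaw err deg -0.12 F [-0.  -0.5 -0.2] w 0.085
tool y [ 0.215 -0.209 -0.954]
side bar -0.3 477 z85/max [0.1028 0.1041]
side bar -0.03 120 z85/max [0.1027 0.1039]
green mean y 0.1298 range [0.0877 0.1729] z 0.0731
tip -0.043 -0.0837 -0.1084 0.2141
tip -0.05 -0.0905 -0.1084 0.2125
tip -0.057 -0.0973 -0.1083 0.2108
tip 0.043 -0.0001 -0.1085 0.2345
tau M [ 0.23  0.18 -0.02]
```

View pics/i.png

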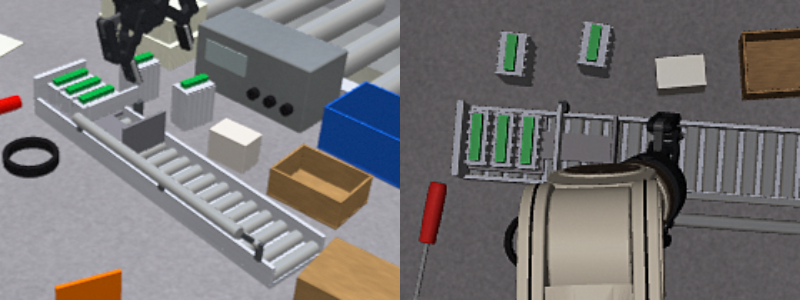

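The gate is shut behind the modules (gate at about (560,140) on the right, modules up to about x = 540). The bar is back up, the hand is clear and the other things look unmoved. Handing in.

```bash
python3 -c "
from h import *
bot.job_done(); stat()"
```

```text
the job is handed in; nothing more can be done
the job is handed in; nothing more can be done
```

The carrier is against the end stop with the gate shut behind its modules, and I handed the job in at about 18.7 s of the 48 s. However, the gate dipped twice while the carrier was under it, and I can't rule out a light touch.

**What I did:** I pressed the bar down with one finger, and the other finger pushed the carrier by its rear plate. I then backed the hand off along the bar, let the bar up and lifted clear.

**Last checks:**
- **Carrier:** it is at y ≈ 0.130 m in the chute and level. It stood at 0.129–0.130 m with the bar fully down before I let go.
- **Gate:** the bar's top is at z ≈ 0.104 m, the shut height, and the picture shows the blade behind the modules.
- **Hand:** the fingertips are about 0.21 m above the bench and the wrist force is near zero.
- **Other things:** they looked unmoved in the last picture; I did not measure them.

**What went wrong or disagreed:**
- **Fingertip position:** both cameras showed the open fingertips about 41 mm behind the reported TCP; the text had led me to expect about 13 mm. My first press slid off the bar because of this.
- **Slipping on the bar:** the fingertip kept drifting inward and the hand tilted by up to about 20°. From part-way on, the finger's shoulder or knuckle held the bar down, not its tip. At one point the wrist read about 24 N.
- **Gate dips:** the bar rose twice with the carrier's front under the gate, to an estimated 1.10 rad and then about 1.03 rad, below the stated 1.2 rad clearance. The second dip came with modules under the blade. I saw no sign of contact, but I had no way to measure it.

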